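# Clamp the rubber sleeve on the dust-extraction stub

## Task

Slide the larger of the two steel band clamps, still open, over the barbed stub of the dust-extraction outlet and down until it lies flat on the outlet box, around the rubber sleeve. Then turn its upright thumb key clockwise, about a quarter turn, until the band is snug, and let go, leaving it down on the box. Leave the small clamp where it lies.

Things in the scene. Friction and masses are not known exactly. Their poses are not given: they have to be found in the camera images.
- clamp: Larger steel band clamp, 0.16 kg, flat on the table: band 63 mm across, 14 mm tall, 54 mm opening; at one side a housing (22 x 26, 20 mm tall) under an upright thumb key. Origin: centre of the opening, at the underside; z up; x points to the key's axis, 43 mm away. The key's wing, 10 mm thick, 26 mm long, spans 40 to 68 mm above the underside; grip it there: the clamp can be carried by it.
- clamp_key (a joint): Turn of the key in its clamp, rad: 0 = open, as found (wing's length along the clamp's x, flat faces to +y and -y); grows clockwise seen from above, stop at 1.35. 0.1 N m of friction holds it. Two shoes inside the band close 4.8 mm each per rad and grip the sleeve from about 1.0. The loose clamp may swing some 0.2 rad with the key before the stub stops it.
- stub_seat (a point): Foot of the barbed stub's axis, on the flat top of its fixed grey box (110 x 110 mm, 50 mm high); z up. The stub rises 28 mm from here: 14 mm of black rubber sleeve, 44 mm in diameter, then two aluminium barbs of 43 mm, tapering to 36 mm at the top. Keep fingertips above it. The other box, with a plain smooth neck 45 mm tall, is not used.
- small_clamp: Small band clamp, a bystander lying flat on the table: same make, opening only 26 mm, 46 mm tall with its key. Origin: centre of its opening, at the underside; x points to its key.

How it is judged:
By the outcome, as a careful person would: the job done as asked, in the order asked, and still so for the second after the job is handed in, with the robot touching nothing.
It also fails if it takes over 43 s, if anything falls off the work surface, if the arm or the gripper's body presses on something with over 40 N, if the wrist force passes 120 N, or if a joint passes its speed limit or range.

## Robot

A 7-joint arm with a two-finger parallel gripper is mounted at the origin on the work surface. World frame = base frame: x ahead of the robot, y to its left, z up, the work surface at z = 0. Lengths are in mm, angles in degrees, forces in N, time in s.
With the tool pointing down it reaches from about 350 to 900 mm from the base axis. Payload 7.2 kg.
Tool frame: the origin (TCP) lies on the centre line of the jaws, within the pads' length; the fingertips stand ctrl.nose_length ahead of it and the grasp point (between the pads) lies 2 mm behind it (ctrl.nose_length is the distance from the TCP to the fingertips, in mm); z points along the fingers, y is the line along which they close (so a half turn about z gives the same grasp; the last joint's range is limited). The gripper opens to 85 mm and grips with 20 to 120 N. Pads are 22 mm wide; open, the fingers measure 114 mm over their backs; the gripper's body (76 mm by 85 mm) begins 54 mm behind the grasp point. The pads swing forward as they close: fully open they stand 13 mm farther back than shut.
Start: joints at [-75.986, 23.554, -0.728, 91.456, 0.321, 64.991, -4.71], TCP at [192.337, 594.672, 248.297] pointing down, gripper open.
Joint ranges: [-169.25, 169.25], [-16.82, 113.86], [-84.01, 82.57], [7.8, 145.47], [-59.2, 239.2], [7.22, 106.19], [-163.78, 163.78]. Speed limits (degrees/s): [136.94, 136.94, 172.46, 172.46, 180, 180, 180].

## Interface

Orientations are given as a 3x3 rotation matrix whose columns are the frame's x, y, z axes.
In Python, from rig import ctrl, viewer gives the robot as it stands.
- The arm moves only by the shell command python3 -m pendant 'ROWS' [FORCE]. ROWS is a JSON object of lists of equal length, an entry for each row: "claw": the finger opening in m, from 0 to 0.0854; "dp": the shift along the world's x, y, z in m, a list of three; "turn": the turn, a rotation vector about the world's x, y, z in degrees, a list of three. In form: {"claw": [claw, ...], "dp": [[x, y, z], ...], "turn": [[wx, wy, wz], ...]}. A call has 1 to 12 rows; each row is the pose to reach, as a shift and turn from the pose commanded when the call began; what a row does not reach only later rows make up. A row lasts 1/8 s, in which the tool goes at most 62.5 mm and 10.7 degrees, less where a joint would pass 70% of its speed; a pose out of reach is approached as far as the arm can. A call with a gripper value outside its range is refused whole. The fingers move at their own pace and stop on an object; FORCE is the grip in N (left out, the last holds). Time passes only in rows, so rows that repeat a pose let the fingers close. It gives the time, the measured TCP pose, the force, the opening and the grip force at its end, in the units of the state.
- ctrl.get_state(): the state, without advancing time (a new reading comes with each control period).
- viewer.capture(name): name is "scene" or "top"; returns a dict with "frame" (480x640x3 uint8, red, green, blue), "vertical_fov" (degrees; the focal length in pixels is half the picture's height over the tangent of half this angle, whatever the lens; pixels are square), "cx", "cy" (the principal point, pixels), "xyz" and "orientation" of the camera in the world. Camera axes: x right, y down, z forward; pixel columns grow to the right and rows downward; lengths in mm; the calibration is good to about 2 mm. A picture is of the moment at which its call begins. There is no depth.
- ctrl.finish_job(): hands the job in; it is judged then, once.
The state is a dict: "time": time; "qpos": joint angles; "qd": joint speeds; "effort": joint torques, N m; "eef_pos": TCP position; "tool_rot": TCP orientation; "ft_force": force on the tool from outside, world axes, zero at the start; "torque": the same for the moment, N m; "grip_width": finger opening in mm; "finger_force": force on a finger pad.
Only numpy, scipy, OpenCV 4.12 (cv2) and the standard library are available. Lean on these libraries where they do the work, as an engineer would, in place of code of your own. Each camera call takes 0.05 s, during which the arm holds its last target. There are 200 camera calls.

## Working session

There is one attempt and no reset: what is moved stays moved. The work goes in short steps, Python scripts to look and compute and a shell command to move; the robot and the scene stay as the last step left them, time stands still between calls to the robot, and variables do not carry over. Pictures are saved under pics/ and viewed, at most 10 in all, crops included, and the job is handed in when it is done.

```bash
mkdir -p pics
cat > h.py <<'E'
import numpy as np, cv2
from rig import ctrl, viewer
def cap(n,f):
    c=viewer.capture(n); cv2.imwrite(f"pics/{f}.png",c["frame"][:,:,::-1]); 
    np.savez(f"pics/{f}.npz",**{k:v for k,v in c.items()}); return c
def ray(f,u,v,z):
    c=np.load(f"pics/{f}.npz"); fl=240/np.tan(np.radians(float(c["vertical_fov"])/2))
    d=c["orientation"]@np.array([(u-c["cx"])/fl,(v-c["cy"])/fl,1]); p=c["xyz"]
    return (p+d*(z-p[2])/d[2]).round(1)
def proj(f,P):
    c=np.load(f"pics/{f}.npz"); fl=240/np.tan(np.radians(float(c["vertical_fov"])/2))
    q=c["orientation"].T@(np.array(P)-c["xyz"]); return (q[:2]/q[2]*fl+[float(c["cx"]),float(c["cy"])]).round(1)
def crop(f,u,v,w,h,s,o):
    im=cv2.imread(f"pics/{f}.png")[v:v+h,u:u+w]; cv2.imwrite(f"pics/{o}.png",cv2.resize(im,None,fx=s,fy=s,interpolation=cv2.INTER_CUBIC))
E
python3 - <<'E'
from h import *
for n in("top","scene"):
    c=cap(n,n+"0"); print(n,c["xyz"],c["orientation"],c["vertical_fov"],c["cx"],c["cy"])
s=ctrl.get_state(); print(s["tool_rot"],s["eef_pos"],s["time"],ctrl.nose_length)
E
```

```text
top [496.69472185  10.4057651  908.15877448] [[-0.01103994 -0.99791471  0.0635952 ]
 [-0.99970347  0.00963452 -0.02236386]
 [ 0.02170452 -0.06382323 -0.99772517]] 53.78005826433768 325.72136446237147 231.10513167417545
scene [918.56702717 385.46893217 627.61345333] [[-0.69822033  0.5104609  -0.50191438]
 [ 0.71584577  0.49069634 -0.49677152]
 [-0.00729488 -0.70614926 -0.70802543]] 48.39200315650739 317.94476211544065 243.09506342613406
[[-9.51476025e-01  3.07722684e-01 -3.51608939e-04]
 [ 3.07722868e-01  9.51474975e-01 -1.41751393e-03]
 [-1.01654085e-04 -1.45692863e-03 -9.99998934e-01]] [192.22069078 594.25408766 247.54045884] 0.1 17.0
```

View pics/top0.png

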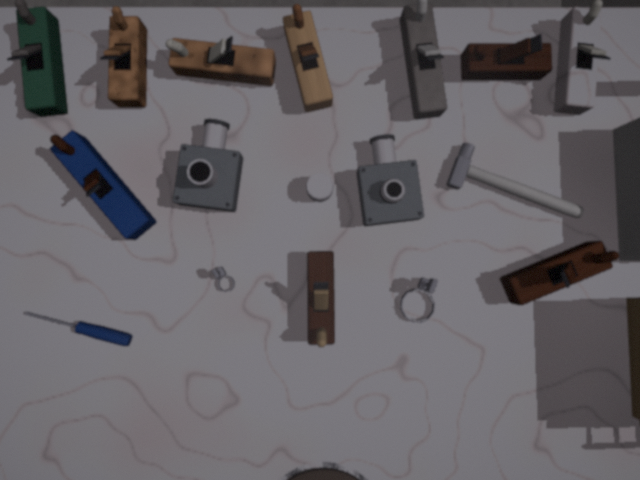

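View pics/scene0.png

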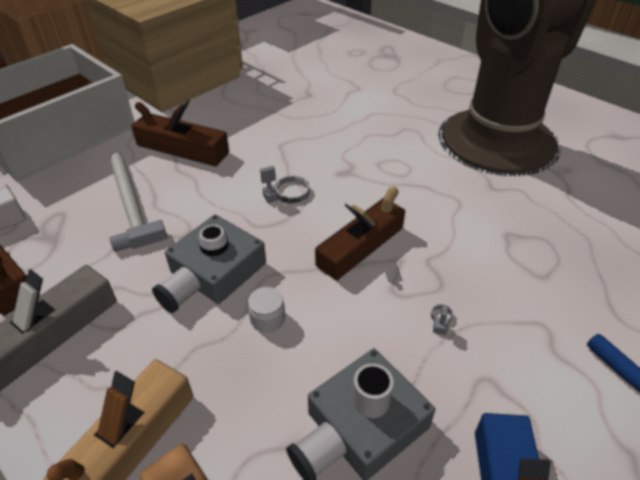

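The top view shows the large clamp at about (414,303) with its key at (427,285), and the small clamp at (223,280). The box with the short barbed stub is at (393,190), and the tall-neck box at (200,172). I'll enlarge the clamp and the stub.

Run:
```python
from h import *
a=cv2.imread("pics/top0.png")[150:350,340:450]; b=cv2.imread("pics/scene0.png")[150:300,160:320]
a=cv2.resize(a,None,fx=3,fy=3,interpolation=cv2.INTER_CUBIC); b=cv2.resize(b,None,fx=2.9375,fy=2.9375,interpolation=cv2.INTER_CUBIC)
o=np.zeros((600,800,3),np.uint8); o[:,:330]=a; o[:b.shape[0],330:330+b.shape[1]]=b[:,:470]
cv2.imwrite("pics/c1.png",cv2.convertScaleAbs(o,alpha=1.4))
```

```text
(no output)
```

View pics/c1.png

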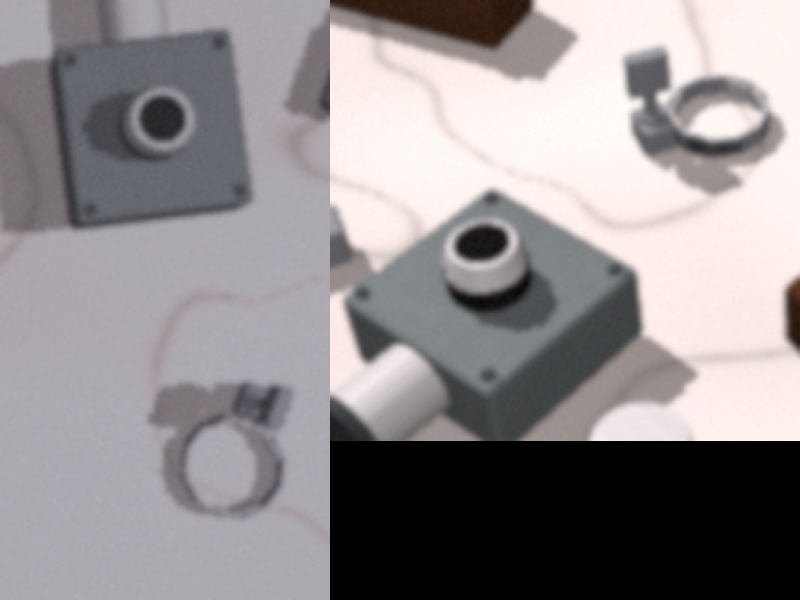

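The crop shows the clamp's band centre near top pixel (416.5,305) and its key top near (428,284). In the scene view the key top is at (268,169) and the ring at (292,187). The stub's top centre is at top pixel (393.5,190). I'll triangulate these and overlay a model.

Run:
```python
from h import *
print("ring",ray("top0",416.5,305.3,10),ray("scene0",292.4,187.4,14))
print("key",ray("top0",428,284,66),ray("scene0",267.9,169.4,68),ray("scene0",268.5,182,40))
print("stub top",ray("top0",393.5,190,78),ray("scene0",160+(483-330)/2.9375,150+242/2.9375,78))
print("box corners50",[ray("top0",340+u/3,150+v/3,50) for u,v in((57,48),(228,33),(248,202),(76,222))])
print("sc",[ray("scene0",160+(u-330)/2.9375,150+v/2.9375,50) for u,v in((491,192),(634,270),(494,390),(348,300))])
```

```text
ring [ 411.7 -179.9   10. ] [ 413.6 -177.9   14. ]
key [ 454.3 -189.4   66. ] [ 453.4 -194.    68. ] [ 453.7 -195.2   40. ]
stub top [ 621.5 -129.2   78. ] [ 621.9 -129.3   78. ]
box corners50 [array([670.6, -71.3,  50. ]), array([ 679.2, -176.6,   50. ]), array([ 574.9, -186.4,   50. ]), array([563.7, -81.2,  50. ])]
sc [array([ 579.2, -184. ,   50. ]), array([565.1, -81.7,  50. ]), array([667.1, -69. ,  50. ]), array([ 681.4, -171.3,   50. ])]
```

```bash
cat >> h.py <<'E'
def model(x,y,yaw,z0=0,key=0,sz=None):
    t=np.linspace(0,2*np.pi,60); R=np.array([[np.cos(yaw),-np.sin(yaw)],[np.sin(yaw),np.cos(yaw)]]); L=[]
    for r,z in((31.5,14),(27,14),(31.5,0)): L.append(np.c_[r*np.cos(t),r*np.sin(t),0*t+z])
    c,s=np.cos(-key),np.sin(-key); K=np.array([[13,5],[13,-5],[-13,-5],[-13,5],[13,5]])@np.array([[c,s],[-s,c]])+[43,0]
    for z in(40,68): L.append(np.c_[K,np.full(5,z)])
    return [np.c_[l[:,:2]@R.T+[x,y],l[:,2]+z0] for l in L]
def overlay(f,L,u,v,w,h,s):
    im=cv2.resize(cv2.imread(f"pics/{f}.png")[v:v+h,u:u+w],None,fx=s,fy=s,interpolation=cv2.INTER_CUBIC); im=cv2.convertScaleAbs(im,alpha=1.5)
    for l in L:
        p=np.array([(proj(f,q)-[u-.5,v-.5])*s for q in l]).astype(np.int32); cv2.polylines(im,[p],False,(0,0,255),1)
    return im
E
python3 - <<'E'
from h import *
L=model(412.5,-179,np.radians(-18.8))
o=np.hstack([overlay("top0",L,390,265,60,70,6),overlay("scene0",L,250,150,70,70,6)])
cv2.imwrite("pics/c2.png",o)
E
```

```text
(no output)
```

View pics/c2.png

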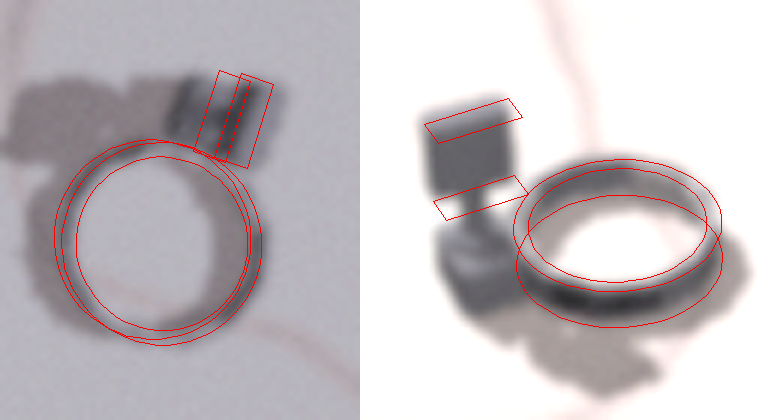

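The ring matches to about 1 mm. The drawn key sits too far left in the top view and too far right in the scene view, so the yaw should be more negative. I'll try -27°.

Run:
```python
from h import *
L=model(412.5,-180.3,np.radians(-27))
o=np.hstack([overlay("top0",L,395,270,50,60,8),overlay("scene0",L,255,155,50,60,8)])
cv2.imwrite("pics/c3.png",o)
```

```text
(no output)
```

View pics/c3.png

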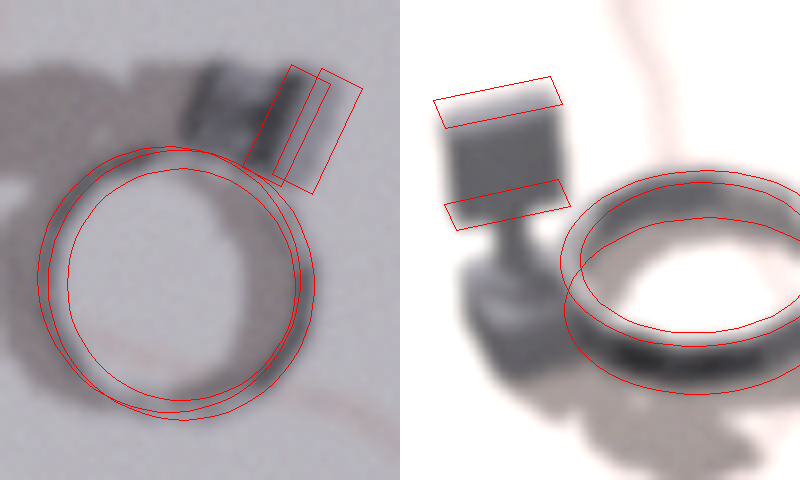

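The model now fits in both views. The clamp is at (412.5,-180.3) with yaw about -26°, so the key is at about (451,-199). The stub axis is at (621.8,-129.2). The clamp is 456 mm from the base and the stub about 635 mm, both within reach. Next is the approach above the key.

```bash
python3 -m pendant '{"claw":[0.05,0.05,0.05,0.05,0.05,0.05,0.05,0.05,0.05,0.05,0.05,0.05],"dp":[[0.26,-0.394,0],[0.26,-0.394,0],[0.26,-0.394,0],[0.26,-0.394,0],[0.26,-0.394,0],[0.26,-0.394,0],[0.26,-0.394,0],[0.26,-0.394,0],[0.259,-0.794,-0.06],[0.259,-0.794,-0.06],[0.259,-0.794,-0.06],[0.259,-0.794,-0.06]],"turn":[[0,0,-8],[0,0,-8],[0,0,-8],[0,0,-8],[0,0,-8],[0,0,-8],[0,0,-8],[0,0,-8],[0,0,-8],[0,0,-8],[0,0,-8],[0,0,-8]]}' 60
```

```text
time: 1.6
eef_pos: [451.3, -48.4, 211.0]
tool_rot: [[-0.9, 0.437, 0.0], [0.437, 0.9, 0.0], [-0.0, 0.0, -1.0]]
ft_force: [-0.0, 0.3, -0.5]
grip_width: 50.4
finger_force: 0.0
```

```bash
python3 -m pendant '{"claw":[0.04,0.04,0.04,0.04,0.04],"dp":[[0,-0.06,-0.03],[0,-0.11,-0.06],[0,-0.15,-0.09],[0,-0.15,-0.09],[0,-0.15,-0.09]],"turn":[[0,0,0],[0,0,0],[0,0,0],[0,0,0],[0,0,0]]}'
python3 - <<'E'
from h import *
cap("top","t1"); cap("scene","s1"); s=ctrl.get_state(); print(s["eef_pos"],s["qpos"])
L=model(412.5,-180.3,np.radians(-26))
t=s["eef_pos"]; L.append(np.array([t+[0,0,-17],t]))
cv2.imwrite("pics/c4.png",np.hstack([overlay("t1",L,380,240,90,100,4),overlay("s1",L,230,120,100,100,4)]))
E
```

```text
time: 2.22
eef_pos: [451.6, -196.0, 121.2]
tool_rot: [[-0.899, 0.437, -0.001], [0.437, 0.899, 0.001], [0.001, 0.0, -1.0]]
ft_force: [0.6, 0.2, -0.9]
grip_width: 40.1
finger_force: 0.0
[ 452.3769708  -195.25546696  121.83121027] [ -4.2400294   21.22246778  27.25547204 118.49862495 -14.06802969
  43.2815174   95.93721734]
```

View pics/c4.png

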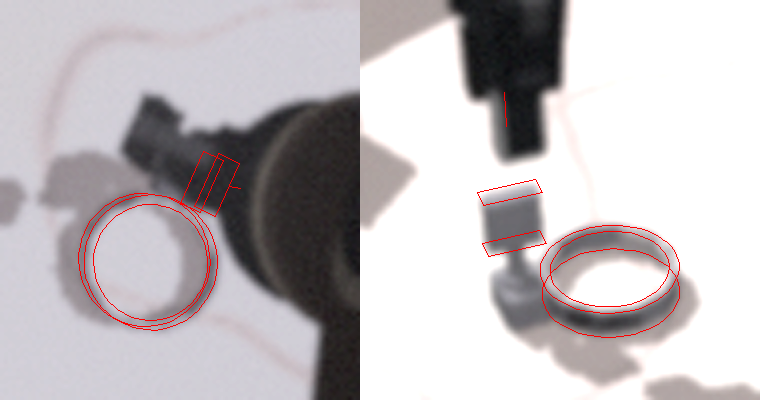

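The fingers stand centred above the wing, and the model still overlays the clamp. I'll shift slightly, descend and grip.

```bash
python3 -m pendant '{"claw":[0.04,0.04,0.04,0.04,0.0,0.0,0.0,0.0,0.0],"dp":[[-0.001,-0.003,-0.025],[-0.001,-0.003,-0.05],[-0.001,-0.003,-0.061],[-0.001,-0.003,-0.061],[-0.001,-0.003,-0.061],[-0.001,-0.003,-0.061],[-0.001,-0.003,-0.061],[-0.001,-0.003,-0.061],[-0.001,-0.003,-0.061]],"turn":[[0,0,0],[0,0,0],[0,0,0],[0,0,0],[0,0,0],[0,0,0],[0,0,0],[0,0,0],[0,0,0]]}' 60
```

```text
time: 3.45
eef_pos: [451.4, -199.7, 61.1]
tool_rot: [[-0.899, 0.437, 0.002], [0.437, 0.899, 0.0], [-0.002, 0.001, -1.0]]
ft_force: [-1.2, 1.6, 7.0]
grip_width: 9.0
finger_force: 61.3
```

```bash
python3 -m pendant '{"claw":[0,0,0,0,0,0,0,0,0,0,0,0],"dp":[[0,0,0.03],[0,0,0.07],[0,0,0.1],[0.04,0.01,0.1],[0.09,0.022,0.1],[0.14,0.035,0.1],[0.18,0.045,0.1],[0.2,0.049,0.1],[0.208,0.051,0.1],[0.208,0.051,0.1],[0.208,0.051,0.1],[0.208,0.051,0.1]],"turn":[[0,0,0],[0,0,0],[0,0,0],[0,0,0],[0,0,0],[0,0,0],[0,0,0],[0,0,0],[0,0,0],[0,0,0],[0,0,0],[0,0,0]]}'
python3 - <<'E'
from h import *
cap("top","t2"); cap("scene","s2"); E=np.mean([ctrl.get_state()["eef_pos"] for _ in range(8)],0); s=ctrl.get_state(); print(E,s["tool_rot"][:,1])
y=np.radians(-26); z0=E[2]-61
L=model(E[0]-43*np.cos(y),E[1]-43*np.sin(y),y,z0)
t=np.linspace(0,6.3,40)
for r,z in((18,78),(22,50)): L.append(np.c_[621.8+r*np.cos(t),-129.2+r*np.sin(t),0*t+z])
cv2.imwrite("pics/c5.png",np.hstack([overlay("t2",L,345,145,90,110,4),overlay("s2",L,155,100,100,110,4)]))
E
```

```text
time: 4.95
eef_pos: [658.0, -149.1, 160.5]
tool_rot: [[-0.899, 0.438, 0.0], [0.438, 0.899, 0.0], [0.0, 0.0, -1.0]]
ft_force: [-0.0, 0.8, -0.6]
grip_width: 8.7
finger_force: 60.2
[ 658.35574982 -148.84849312  160.5343077 ] [4.37651959e-01 8.99144434e-01 2.24212070e-04]
```

View pics/c5.png

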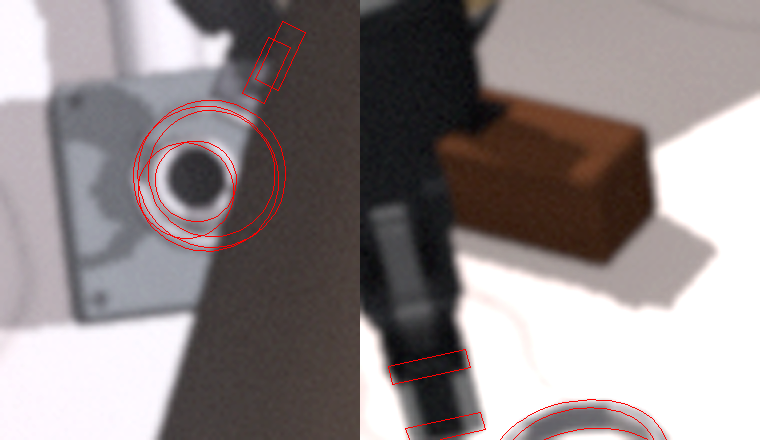

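The clamp hangs level, 100 mm up, and the predicted ring matches in both views. The stub is inside the opening, offset about 2 mm. I'll correct for that and descend most of the way.

```bash
python3 -m pendant '{"claw":[0,0,0,0,0,0,0,0,0],"dp":[[0.002,0.001,0],[0.002,0.001,-0.01],[0.002,0.001,-0.018],[0.002,0.001,-0.024],[0.002,0.001,-0.03],[0.002,0.001,-0.036],[0.002,0.001,-0.041],[0.002,0.001,-0.044],[0.002,0.001,-0.044]],"turn":[[0,0,0],[0,0,0],[0,0,0],[0,0,0],[0,0,0],[0,0,0],[0,0,0],[0,0,0],[0,0,0]]}'
python3 - <<'E'
from h import *
cap("top","t3"); cap("scene","s3"); E=ctrl.get_state()["eef_pos"]; print(E)
y=np.radians(-26); z0=E[2]-61
L=model(E[0]-43*np.cos(y),E[1]-43*np.sin(y),y,z0)
cv2.imwrite("pics/c6.png",np.hstack([overlay("t3",L,345,145,90,110,4),overlay("s3",L,165,165,100,110,4)]))
E
```

```text
time: 6.18
eef_pos: [660.6, -147.6, 116.0]
tool_rot: [[-0.899, 0.437, -0.0], [0.437, 0.899, 0.0], [0.0, -0.0, -1.0]]
ft_force: [0.4, -0.4, -1.8]
grip_width: 9.0
finger_force: 60.2
[ 660.84520985 -147.61900791  116.39031738]
```

View pics/c6.png

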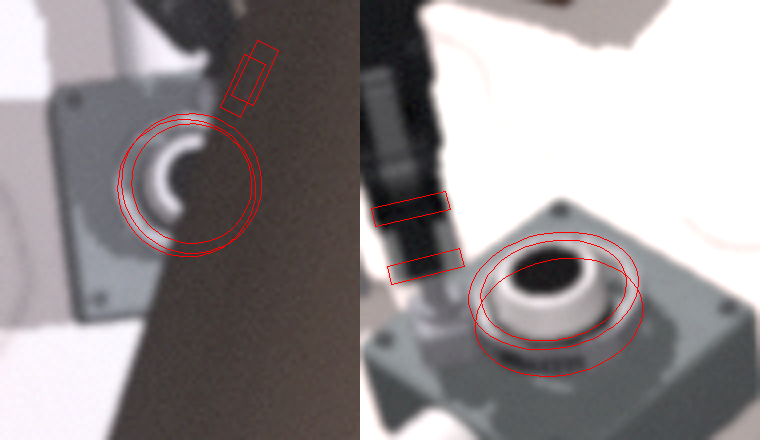

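The band surrounds the stub about 5 mm above the box, without contact. Now I'll lower it the rest of the way.

```bash
python3 -m pendant '{"claw":[0,0,0,0,0],"dp":[[0,0,-0.002],[0,0,-0.004],[0,0,-0.005],[0,0,-0.0055],[0,0,-0.0055]],"turn":[[0,0,0],[0,0,0],[0,0,0],[0,0,0],[0,0,0]]}'
```

```text
time: 6.9
eef_pos: [660.7, -147.6, 111.2]
tool_rot: [[-0.899, 0.437, 0.0], [0.437, 0.899, 0.0], [-0.0, 0.0, -1.0]]
ft_force: [-1.8, 1.2, 6.0]
grip_width: 9.1
finger_force: 61.0
```

It's seated, with a 6 N reaction. Next I'll turn the key clockwise.

```bash
python3 -m pendant '{"claw":[0,0,0,0,0,0,0,0],"dp":[[0,0,0],[0,0,0],[0,0,0],[0,0,0],[0,0,0],[0,0,0],[0,0,0],[0,0,0]],"turn":[[0,0,-9],[0,0,-18],[0,0,-27],[0,0,-36],[0,0,-45],[0,0,-53],[0,0,-60],[0,0,-60]]}'; python3 -c "
from h import *
s=ctrl.get_state(); print(s['torque'],s['ft_force'])"
```

```text
time: 7.9
eef_pos: [661.4, -148.7, 111.2]
tool_rot: [[-0.072, 0.997, 0.002], [0.997, 0.072, -0.002], [-0.002, 0.002, -1.0]]
ft_force: [0.4, -3.4, 1.8]
grip_width: 8.5
finger_force: 60.8
[-0.77861351 -0.24935934 -0.04422233] [ 0.40478079 -3.35209839  1.77418024]
```

```bash
python3 -m pendant '{"claw":[0,0,0,0,0],"dp":[[0,0,0],[0,0,0],[0,0,0],[0,0,0],[0,0,0]],"turn":[[0,0,-5],[0,0,-9],[0,0,-12],[0,0,-14],[0,0,-14]]}'
python3 - <<'E'
from h import *
s=ctrl.get_state(); print(s['torque'],s['ft_force'])
cap("top","t4"); cap("scene","s4"); E=s["eef_pos"]
L=[]
cv2.imwrite("pics/c7.png",np.hstack([overlay("t4",L,345,145,90,110,4),overlay("s4",L,165,165,100,110,4)]))
E
```

```text
time: 8.52
eef_pos: [661.6, -149.1, 111.2]
tool_rot: [[0.17, 0.985, 0.002], [0.985, -0.17, -0.003], [-0.002, 0.003, -1.0]]
ft_force: [3.0, -4.9, 1.3]
grip_width: 8.9
finger_force: 60.6
[-1.17637856 -0.56754209  0.1177661 ] [ 3.00144152 -4.90785425  1.27214909]
```

View pics/c7.png

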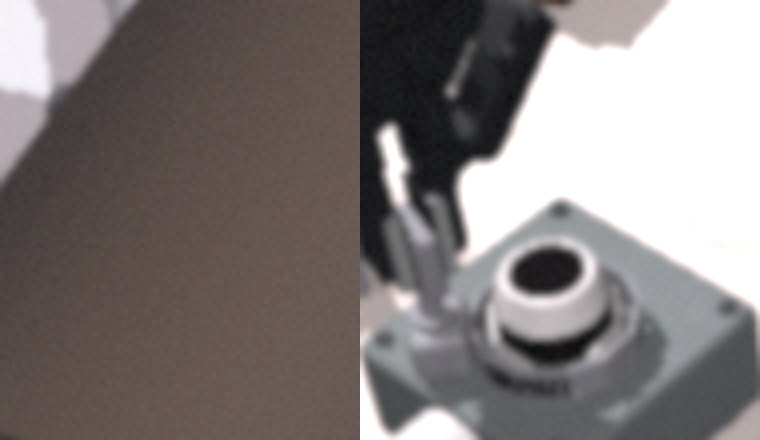

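The band lies flat on the box around the sleeve. The shoes can be seen closing on it, and the moment is rising. I'll turn a few degrees more until it's firmly snug.

```bash
python3 -m pendant '{"claw":[0,0,0],"dp":[[0,0,0],[0,0,0],[0,0,0]],"turn":[[0,0,-2],[0,0,-4],[0,0,-4]]}'; python3 -c "
from h import *
s=ctrl.get_state(); print(s['torque'],s['ft_force'])"
```

```text
time: 9.0
eef_pos: [661.5, -149.2, 111.3]
tool_rot: [[0.239, 0.971, 0.002], [0.971, -0.239, -0.003], [-0.002, 0.003, -1.0]]
ft_force: [0.8, -5.2, 1.6]
grip_width: 8.8
finger_force: 60.6
[-1.22760354 -0.48179406  0.18810761] [ 0.78108196 -5.21112655  1.62561408]
```

```bash
python3 -m pendant '{"claw":[0,0,0],"dp":[[0,0,0],[0,0,0],[0,0,0]],"turn":[[0,0,-2],[0,0,-4],[0,0,-4]]}'; python3 -c "
from h import *
s=ctrl.get_state(); print(s['torque'],s['ft_force'])"
```

```text
time: 9.38
eef_pos: [661.4, -149.3, 111.3]
tool_rot: [[0.306, 0.952, 0.002], [0.952, -0.306, -0.003], [-0.002, 0.003, -1.0]]
ft_force: [1.6, -5.2, 1.6]
grip_width: 8.9
finger_force: 60.7
[-1.32386948 -0.37382181  0.24577299] [ 1.6455964  -5.23964307  1.58418845]
```

It's snug. Releasing, rising straight up and clearing the view.

```bash
python3 -m pendant '{"claw":[0.03,0.03,0.03,0.03,0.03,0.03,0.03,0.03,0.03,0.03,0.03,0.03],"dp":[[0,0,0],[0,0,0],[0,0,0],[0,0,0.015],[0,0,0.04],[0,0,0.08],[0,0,0.12],[-0.03,0.05,0.13],[-0.06,0.11,0.13],[-0.09,0.17,0.13],[-0.12,0.23,0.13],[-0.12,0.23,0.13]],"turn":[[0,0,0],[0,0,0],[0,0,0],[0,0,0],[0,0,0],[0,0,0],[0,0,0],[0,0,0],[0,0,0],[0,0,0],[0,0,0],[0,0,0]]}'
python3 - <<'E'
from h import *
cap("top","t5"); cap("scene","s5")
cv2.imwrite("pics/c8.png",np.hstack([overlay("t5",[],345,145,90,110,4),overlay("s5",[],165,165,100,110,4)]))
E
```

```text
time: 10.88
eef_pos: [539.1, 87.3, 241.2]
tool_rot: [[0.301, 0.954, -0.001], [0.954, -0.301, 0.003], [0.002, -0.002, -1.0]]
ft_force: [0.7, -0.4, -0.7]
grip_width: 29.7
finger_force: 0.0
```

View pics/c8.png

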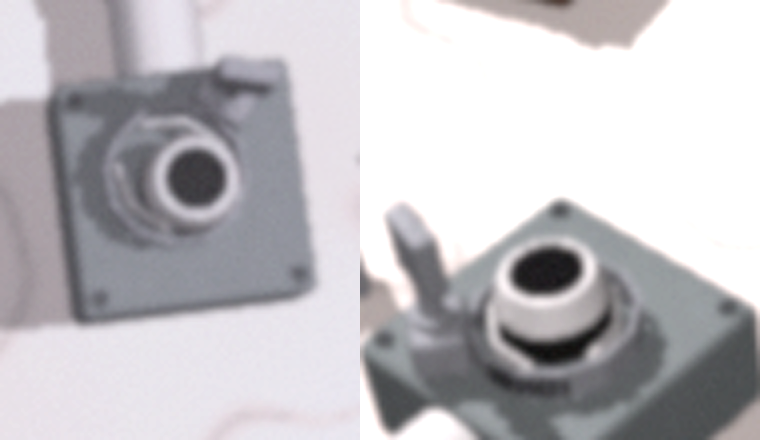

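The clamp lies flat on the box around the sleeve. The shoes are in, the wing (about (250,75) in the left crop) is turned crosswise, and the gripper is clear.

```bash
python3 -c "
from rig import ctrl
print(ctrl.finish_job())"
```

```text
the job is handed in; nothing more can be done
None
```

The larger clamp is flat on the outlet box around the rubber sleeve, its key turned clockwise about a quarter turn until snug and released; the small clamp wasn't touched, and the job was handed in at about 11 s (no verdict was returned).

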